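Lay out four instruments by length on the packing rack

ROBOT

A 6-joint arm with a two-finger parallel gripper is mounted at the origin on a cart in front of the work surface, level with it; the furniture and walls round the work are solid. World frame = base frame: x ahead of the robot, y to its left, z up, the work surface at z = 0. Lengths are in m, angles in rad, forces in N, time in s.
With the tool pointing down it reaches from about 0.375 to 0.925 m from the base axis. Payload 5.7 kg.
Tool frame: the origin (TCP) lies between the finger pads; the fingertips stand 8 mm ahead of it and the grasp point (between the pads) lies 11 mm behind it; z points along the fingers, y is the line along which they close (so a half turn about z gives the same grasp; the last joint's range is limited). The gripper opens to 85 mm and grips with 20 to 120 N. Pads are 22 mm wide; open, the fingers measure 114 mm over their backs; the gripper's body (76 mm by 85 mm) begins 54 mm behind the grasp point. The pads swing forward as they close: fully open they stand 13 mm farther back than shut.
Start: joints at [1.102, 0.359, 1.51, -0, 1.272, -0.115], TCP at [0.208, 0.563, 0.239] pointing down, gripper open.
Joint ranges: [-2.97, 2.97], [-1.01, 2.36], [0.21, 2.38], [-0.96, 4.11], [0.2, 2.71], [-2.98, 2.98]. Speed limits (rad/s): [2.39, 2.39, 3.14, 3.14, 3.14, 3.14].

INTERFACE

Orientations are given as a unit quaternion [w, x, y, z].
In Python, from cell import robot gives the robot as it stands. The module is installed in compiled form; this text tells all that it offers.
- The arm moves only by the tool play_rows, never from a script. Its argument "series" is one flat list of numbers, 5 for each row, row after row: the closure, from 0 (fully open) to 1 (shut), then the shift along the tool's x, y, z in cm, then the turn about the tool's z in degrees. In form: [claw, x, y, z, yaw, claw, x, y, z, yaw, ...]. A call has 1 to 12 rows; each row is the pose to reach, as a shift and turn from the pose commanded when the call began, along the tool's axes at that moment; what a row does not reach only later rows make up. A row lasts 1/10 s, in which the tool goes at most 50 mm and 8.59 degrees, less where a joint would pass 70% of its speed; a pose out of reach is approached as far as the arm can. A call with a gripper value outside its range is refused whole. The fingers move at their own pace and stop on an object; "newtons" is the grip in N (left out, the last holds). Time passes only in rows, so rows that repeat a pose let the fingers close. It gives the time, the measured TCP pose, the force, the opening and the grip force at its end, in the units of the state.
- robot.state(): the state, without advancing time (a new reading comes with each control period).
- robot.grab_frame(name): name is "side" or "top" or "wrist"; returns the picture (400x640x3 uint8, red, green, blue); there is no depth.
- robot.calibration(name): a dict with "fx", "fy", "cx", "cy" (pixels), "eye" and "rotation" of the camera in the world. Camera axes: x right, y down, z forward; pixel columns grow to the right and rows downward; lengths in m; the calibration is good to about 2 mm. The wrist camera is an equidistant fisheye: a pixel r from the principal point sees the ray r / f radians off the axis. A picture is of the moment at which its call begins: read the wrist's pose just before it. calibration takes no time and is no camera call; for the wrist camera it gives the pose at the moment of the call.
- robot.sign_off(): hands the job in; it is judged then, once.
Trained networks look in the newest picture that a camera, given by its name, has taken for a name from the list of things; names that differ only in an ending like _2 or _b are one class to them, and where a whole thing is asked for, a point or a joint stands for the part that bears it (a point fixed in the world has none). Each returns a list of dicts, best first, with "p" (0 to 1); they miss things now and then, are a little off and sometimes report something else, mostly with a low value. They report only what shows in the picture. A call takes as long as a camera call.
- robot.recognise(camera, thing): "pixel" ([column, row] in pixels, amid what is visible of it).
The state is a dict: "time_s": time; "joint_pos": joint angles; "joint_vel": joint speeds; "joint_efforts": joint torques, N m; "ee_pos": TCP position; "eef_rot": TCP orientation; "contact_force": force on the tool from outside, world axes, zero at the start; "torque": the same for the moment, N m; "grip_width": finger opening in m; "finger_force": force on a finger pad.
Only numpy, scipy, OpenCV 4.12 (cv2) and the standard library are available. Lean on these libraries where they do the work, as an engineer would, in place of code of your own. Each camera call takes 0.05 s, during which the arm holds its last target. There are 200 camera calls.

TASK

Lay the four loose instruments to the left of the rack (tweezers, gold-ringed needle holder, osteotome, bent-tip forceps) on the rack's four rests in order of length, one to a rest: the longest on the rest next to the long black end bar, then ever shorter, so that the shortest lies at the other end. Each must lie flat and straight across both blocks of its rest with its middle centred on the rest; either end may point away from you.

Things in the scene. Friction and masses are not known exactly. Their poses are not given: they have to be found in the camera images.
- dressing_tweezers: Plain steel tweezers (two thin arms joined at one end), 135 mm long, 14 mm wide, 10 mm thick: the shortest of the four instruments. Loose, lying flat. Origin: mid length and width, on the underside; y along its length, z up. Grip at the origin, fingers closing along x; about 14 mm wide, 10 mm thick there.
- needle_holder: Straight needle holder with two gold finger rings, 160 mm long, 60 mm wide over the rings, 7 mm thick: the second shortest. The rings are at its -y end. Loose, lying flat. Origin: mid length and width, on the underside; y along its length, z up. Grip at the origin, fingers closing along x; about 16 mm wide, 6 mm thick there.
- osteotome: Plain straight steel osteotome (flat chisel with a slim handle, no rings), 183 mm long, 13 mm wide, 10 mm thick: the second longest. Loose, lying flat. Origin: mid length and width, on the underside; y along its length, z up. Grip at the origin, fingers closing along x; about 13 mm wide, 10 mm thick there.
- angled_forceps: Long steel ring-handled forceps with tips bent to one side, steel finger rings, 211 mm long, 60 mm wide over the rings, 7 mm thick: the longest. The rings are at its -y end. Loose, lying flat. Origin: mid length and width, on the underside; y along its length, z up. Grip at the origin, fingers closing along x; about 16 mm wide, 6 mm thick there.
- rest_1: Rest at the left (+y) end of the row of four, fixed on the tray: two grey blocks (10 mm wide, 42 mm long) 80 mm apart on a 94 x 30 mm plate; an instrument lies bridging them. Origin: centre of the plate's underside, 4 mm above the bench; block tops 24 mm above it. x: from block to block, the way an instrument lies; y along the row; z up. Rests are about 55 mm apart.
- rest_2: Second rest from the left (+y) end of the row, fixed on the tray: two grey blocks (10 mm wide, 42 mm long) 80 mm apart on a 94 x 30 mm plate; an instrument lies bridging them. Origin: centre of the plate's underside, 4 mm above the bench; block tops 24 mm above it. x: from block to block, the way an instrument lies; y along the row; z up. Rests are about 55 mm apart.
- rest_3: Third rest from the left (+y) end of the row, fixed on the tray: two grey blocks (10 mm wide, 42 mm long) 80 mm apart on a 94 x 30 mm plate; an instrument lies bridging them. Origin: centre of the plate's underside, 4 mm above the bench; block tops 24 mm above it. x: from block to block, the way an instrument lies; y along the row; z up. Rests are about 55 mm apart.
- rest_4: Rest at the right (-y) end of the row, fixed on the tray: two grey blocks (10 mm wide, 42 mm long) 80 mm apart on a 94 x 30 mm plate; an instrument lies bridging them. Origin: centre of the plate's underside, 4 mm above the bench; block tops 24 mm above it. x: from block to block, the way an instrument lies; y along the row; z up. Rests are about 55 mm apart.
- end_bar: Long black rubber bar, 110 x 14 x 8 mm, fixed on the tray across one end of the row, 37 mm beyond the last rest (left end in some starts, right in others); at the other end is only a small round steel stud, 16 mm wide. Origin: centre of its underside, 4 mm above the bench; x along its length, as the rests' x.
- tray: The rack's base: flat grey-painted metal tray, 130 x 266 mm, 4 mm thick with a 7 mm high rim; fixed, carries the four rests, the bar and the stud. Origin: centre of its underside on the bench; y along the row (to the left), z up. Its place and yaw vary.

How it is judged:
By the outcome, as a careful person would: the job done as asked, in the order asked, and still so for the second after the job is handed in, with the robot touching nothing.
It also fails if it takes over 112 s, if anything falls off the work surface, if the arm or the gripper's body presses on something with over 40 N, if the wrist force passes 120 N, or if a joint passes its speed limit or range.

## Working session

There is one attempt and no reset: what is moved stays moved. The work goes in short steps, Python scripts to look and compute and a tool call to move; the robot and the scene stay as the last step left them, time stands still between calls to the robot, and variables do not carry over. Pictures are saved under pics/ and viewed, at most 14 in all, crops included, and the job is handed in when it is done.

Besides the shell and the picture viewer there is one more tool, called by a JSON object that holds its "api" and its "payload", one argument or row to a line. play_rows: Moves the arm, as the interface text tells. Its arguments: {"type":"object","properties":{"series":{"type":"array","items":{"type":"number"}},"newtons":{"type":"number"}},"required":["series"]}

```bash
mkdir -p pics; python3 - <<'E'
from cell import robot
import cv2,numpy as np
print(robot.state())
for n in("top","side"):
    im=robot.grab_frame(n); cv2.imwrite(f"pics/{n}0.png",im[:,:,::-1]); c=robot.calibration(n); print(n,c)
    for t in["dressing_tweezers","needle_holder","osteotome","angled_forceps","rest_1","end_bar","tray"]:
        print(t,[(np.round(d["pixel"],1).tolist(),round(d["p"],2)) for d in robot.recognise(n,t)][:5])
E
```

```text
{'time_s': 0.0, 'joint_pos': array([ 1.10188917e+00,  3.59513205e-01,  1.51145267e+00, -1.17781848e-05,
        1.27251731e+00, -1.15093478e-01]), 'joint_vel': array([-1.13029637e-04,  6.44705314e-04, -6.72770170e-05,  5.64066771e-04,
       -1.47496904e-03,  7.32940438e-04]), 'joint_efforts': array([-1.09828218e-04, -5.27639186e+01, -2.78615570e+01, -1.00704808e-04,
        1.30365451e-02,  2.41618459e-06]), 'ee_pos': array([0.20758322, 0.56221858, 0.238441  ]), 'eef_rot': array([-2.66723732e-04,  1.75983746e-01,  9.84392619e-01, -9.06875092e-04]), 'contact_force': array([-0.38955962, -0.19691546,  0.28174544]), 'torque': array([ 0.0014853 , -0.01401047, -0.02673088]), 'finger_force': 0.0, 'grip_width': 0.08526391119528674}
top {'fx': 462.6006549507403, 'fy': 462.6006549507403, 'cx': 319.6756305768283, 'cy': 200.31301520418018, 'eye': array([0.42048635, 0.17220669, 1.0768205 ]), 'rotation': array([-0.0311683 ,  0.71445943, -0.69811943,  0.03472051])}
dressing_tweezers [([305.5, 185.7], 0.59)]
needle_holder [([195.8, 202.4], 0.55)]
osteotome [([264.2, 185.9], 0.86)]
angled_forceps [([235.5, 198.8], 0.85)]
rest_1 [([393.7, 237.8], 0.88), ([367.2, 232.2], 0.87), ([419.3, 242.7], 0.72), ([345.7, 231.0], 0.68)]
end_bar [([433.5, 236.8], 0.57)]
tray [([380.0, 234.8], 0.58)]
side {'fx': 487.7719976128927, 'fy': 487.7719976128927, 'cx': 320.9603620454688, 'cy': 193.11485271609877, 'eye': array([ 0.49244654, -0.73550651,  0.43698945]), 'rotation': array([-0.55800696,  0.82982276,  0.00311766,  0.00356362])}
dressing_tweezers []
needle_holder [([306.7, 176.7], 0.49)]
osteotome [([333.9, 202.2], 0.52)]
angled_forceps [([351.2, 185.0], 0.68)]
rest_1 [([296.4, 233.6], 0.78), ([289.8, 262.6], 0.77), ([293.0, 247.1], 0.7), ([280.9, 279.6], 0.55), ([342.2, 182.3], 0.46)]
end_bar [([282.3, 295.2], 0.81), ([338.3, 201.0], 0.2)]
tray [([290.9, 262.1], 0.97)]
```

```bash
python3 - <<'E'
import cv2
im=cv2.imread("pics/top0.png")[130:310,160:460]
im=cv2.resize(im,None,fx=2.66,fy=2.66,interpolation=cv2.INTER_CUBIC);print(im.shape)
cv2.imwrite("pics/c0.png",im)
E
```

```text
(479, 798, 3)
```

View pics/c0.png

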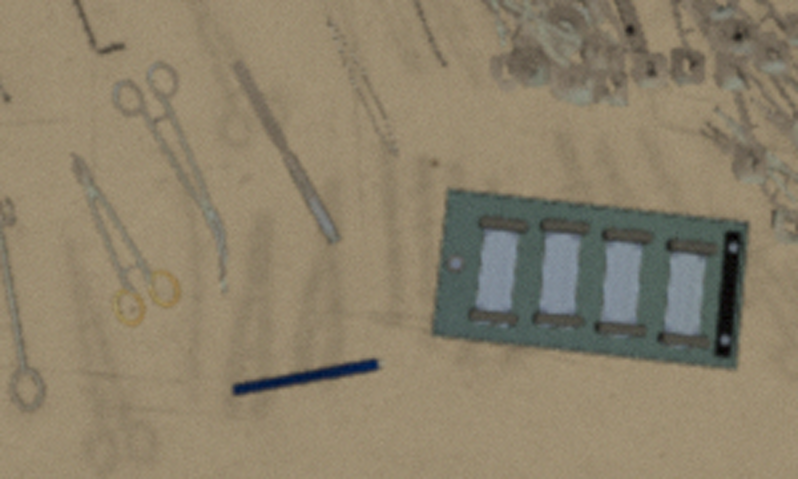

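View pics/side0.png

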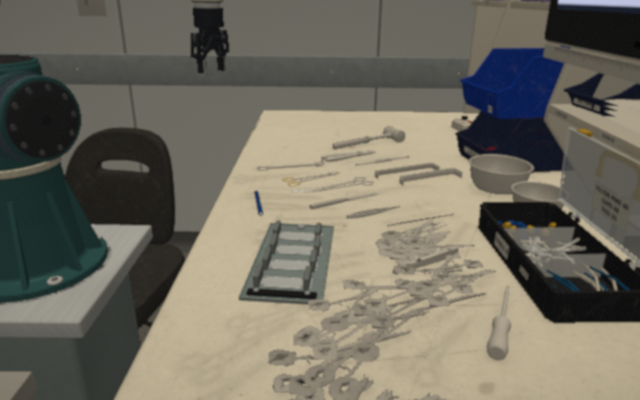

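```bash
cat > h.py <<'E'
from cell import robot
import cv2,numpy as np
from scipy.spatial.transform import Rotation as R
def rot(q): return R.from_quat(np.r_[q[1:],q[0]])
def toworld(n,c,px,z):
    u=(np.atleast_2d(px)-[c["cx"],c["cy"]])/[c["fx"],c["fy"]]
    if n=="wrist":
        r=np.linalg.norm(u,axis=1,keepdims=True)+1e-9
        d=np.c_[u/r*np.sin(r),np.cos(r)]
    else: d=np.c_[u,np.ones(len(u))]
    d=rot(c["rotation"]).apply(d)
    return (c["eye"]+d*((z-c["eye"][2])/d[:,2:]))[:,:2]
def topix(n,c,P):
    p=rot(c["rotation"]).inv().apply(np.atleast_2d(P)-c["eye"])
    if n=="wrist":
        t=np.arctan2(np.linalg.norm(p[:,:2],axis=1),p[:,2])
        u=p[:,:2]/(np.linalg.norm(p[:,:2],axis=1,keepdims=True)+1e-9)*t[:,None]
    else: u=p[:,:2]/p[:,2:]
    return u*[c["fx"],c["fy"]]+[c["cx"],c["cy"]]
def ortho(n,c,im,x0,x1,y0,y1,z,mm):
    "up=+x, left=+y; pixel (i,j): y=y1-i*mm, x=x1-j*mm"
    ys=np.arange(y1,y0,-mm);xs=np.arange(x1,x0,-mm)
    Y,X=np.meshgrid(ys,xs)
    m=topix(n,c,np.c_[X.ravel(),Y.ravel(),np.full(X.size,z)]).reshape(X.shape+(2,)).astype(np.float32)
    return cv2.remap(im,m[...,0],m[...,1],cv2.INTER_CUBIC)
def move(pos,ax=None):
    "cm shift in tool axes to world pos; ax: world yaw (deg) of instrument/rest axis, tool x to line up with it (mod 180)"
    s=robot.state();q=rot(s["eef_rot"]);d=q.inv().apply(np.array(pos)-s["ee_pos"])*100
    a=None
    if ax is not None:
        v=q.inv().apply([np.cos(np.radians(ax)),np.sin(np.radians(ax)),0])
        a=(np.degrees(np.arctan2(v[1],v[0]))+90)%180-90
    return np.round(d,2),a,np.round(s["joint_pos"][5],2),np.round(s["ee_pos"],4)
E
python3 - <<'E'
from h import *
c=robot.calibration("top")
f=lambda x,y:(160+x/2.66,130+y/2.66)
for nm,a,b in[("nh",(77,155),(150,300)),("af",(225,290),(145,82)),("os",(240,65),(335,240)),("tw",(333,20),(395,152))]:
    w=toworld("top",c,[f(*a),f(*b)],.005);d=w[1]-w[0];print(nm,w.mean(0).round(4),np.linalg.norm(d).round(3),np.degrees(np.arctan2(d[1],d[0])).round(1))
for nm,p in [("r1",(497,271)),("r2",(560,274)),("r3",(624,282)),("r4",(687,294)),("bar",(729,293))]:
    print(nm,toworld("top",c,[f(*p)],.006).round(4))
cw=robot.calibration("wrist");s=robot.state();print(cw,s["ee_pos"],rot(cw["rotation"]).as_matrix().round(2))
print(rot(s["eef_rot"]).as_matrix().round(2))
print(move([.42,.33,.3],0),move([.42,.05,.3],0))
E
```

```text
nh [0.4793 0.4383] 0.143 -151.0
af [0.5174 0.3777] 0.197 23.1
os [0.5488 0.2892] 0.176 -149.9
tw [0.6092 0.2237] 0.13 -153.6
r1 [[0.4489 0.1035]]
r2 [[0.4475 0.0487]]
r3 [[ 0.4419 -0.007 ]]
r4 [[ 0.4327 -0.0618]]
bar [[ 0.4344 -0.0983]]
{'fx': 309.70691628693146, 'fy': 309.70691628693146, 'cx': 322.4921076437818, 'cy': 198.96220672637673, 'eye': array([0.13295395, 0.590832  , 0.3739625 ]), 'rotation': array([0.12969904, 0.81039677, 0.5640557 , 0.09097473])} [0.20786898 0.56281177 0.23930067] [[ 0.35  0.89  0.29]
 [ 0.94 -0.33 -0.11]
 [ 0.    0.31 -0.95]]
[[-0.94  0.35 -0.  ]
 [ 0.35  0.94 -0.  ]
 [ 0.   -0.   -1.  ]]
(array([-27.97, -14.49,  -6.07]), np.float64(-20.273894068463136), np.float64(-0.12), array([0.2079, 0.5628, 0.2393])) (array([-37.67, -40.75,  -6.07]), np.float64(-20.273894068463136), np.float64(-0.12), array([0.2079, 0.5628, 0.2393]))
```

```bash
python3 - <<'E'
from h import *
print(move([.47,.34,.3],28))
E
```

```text
(array([-32.31, -11.82,  -6.07]), np.float64(-48.27389409351798), np.float64(-0.12), array([0.2079, 0.5628, 0.2393]))
```

{"api": "play_rows", "payload": {
  "series": [0, -32.3, -11.8, -6, -48.3, 0, -32.3, -11.8, -6, -48.3, 0, -32.3, -11.8, -6, -48.3, 0, -32.3, -11.8, -6, -48.3, 0, -32.3, -11.8, -6, -48.3, 0, -32.3, -11.8, -6, -48.3, 0, -32.3, -11.8, -6, -48.3, 0, -32.3, -11.8, -6, -48.3, 0, -32.3, -11.8, -6, -48.3, 0, -32.3, -11.8, -6, -48.3]
}}

```text
time_s: 1.8
ee_pos: [0.4693, 0.3405, 0.299]
eef_rot: [-0.001, -0.242, 0.97, 0.0]
contact_force: [-1.0, 0.7, -0.0]
grip_width: 0.0854
finger_force: 0.0
```

```bash
python3 - <<'E'
from h import *
s=robot.state();print(s["ee_pos"],s["joint_vel"].round(3),s["joint_pos"].round(2))
c=robot.calibration("wrist");im=robot.grab_frame("wrist")
np.save("w1.npy",im);import pickle;pickle.dump(c,open("w1.pkl","wb"))
o=ortho("wrist",c,im,.36,.70,.08,.52,.005,.0005*1.12)
print(o.shape);cv2.imwrite("pics/o1.png",o[:,:,::-1])
for t in["dressing_tweezers","needle_holder","osteotome","angled_forceps"]:
    print(t,[(toworld("wrist",c,d["pixel"],.005).round(4).tolist(),round(d["p"],2)) for d in robot.recognise("wrist",t)][:5])
E
```

```text
[0.46934446 0.34046047 0.29898971] [ 0.03  -0.001  0.013  0.002  0.002 -0.   ] [ 0.51  0.28  1.47  0.    1.39 -1.55]
(608, 786, 3)
dressing_tweezers [([[0.598, 0.2085]], 0.92)]
needle_holder [([[0.4443, 0.4206]], 0.85), ([[0.4513, 0.0484]], 0.39)]
osteotome [([[0.5368, 0.2862]], 0.97)]
angled_forceps [([[0.5356, 0.3823]], 0.76)]
```

View pics/o1.png

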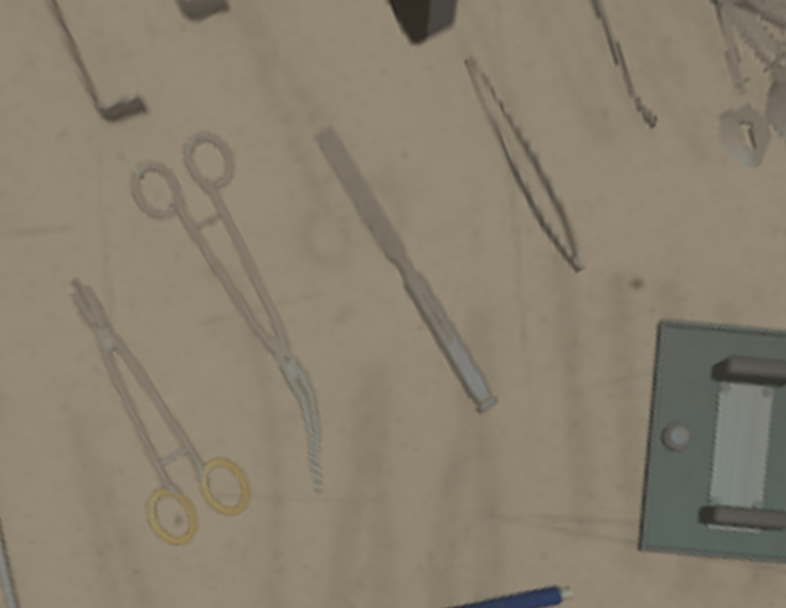

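```bash
python3 - <<'E'
from h import *
print(move([.47,.01,.3],-5))
E
```

```text
(array([ 15.5 , -29.26,  -0.09]), np.float64(33.135212292922034), np.float64(-1.55), array([0.4688, 0.3411, 0.299 ]))
```

{"api": "play_rows", "payload": {
  "series": [0, 15.5, -29.3, 0, 33, 0, 15.5, -29.3, 0, 33, 0, 15.5, -29.3, 0, 33, 0, 15.5, -29.3, 0, 33, 0, 15.5, -29.3, 0, 33, 0, 15.5, -29.3, 0, 33, 0, 15.5, -29.3, 0, 33, 0, 15.5, -29.3, 0, 33, 0, 15.5, -29.3, 0, 33]
}}

```text
time_s: 2.95
ee_pos: [0.4706, 0.0091, 0.2993]
eef_rot: [-0.0, 0.044, 0.999, 0.0]
contact_force: [-0.1, -0.3, 0.1]
grip_width: 0.0852
finger_force: 0.0
```

```bash
python3 - <<'E'
from h import *
s=robot.state();print(s["ee_pos"],s["joint_vel"].round(3),s["joint_pos"].round(2))
c=robot.calibration("wrist");im=robot.grab_frame("wrist")
o=ortho("wrist",c,im,.34,.54,-.14,.16,.028,.0004)
print(o.shape);cv2.imwrite("pics/o2.png",o[:,:,::-1])
for t in["rest_1","end_bar","tray"]:
    print(t,[(toworld("wrist",c,d["pixel"],.006).round(4).tolist(),round(d["p"],2)) for d in robot.recognise("wrist",t)][:5])
E
```

```text
[0.47064042 0.00907172 0.29927625] [ 0.035  0.001 -0.002  0.006  0.003  0.   ] [-0.13  0.11  1.69  0.    1.34 -1.61]
(500, 751, 3)
rest_1 [([[0.4426, 0.0012]], 0.8), ([[0.4554, 0.0513]], 0.72), ([[0.4485, 0.1088]], 0.63), ([[0.432, -0.0613]], 0.59)]
end_bar [([[0.4425, -0.098]], 0.85)]
tray [([[0.4447, 0.021]], 0.72), ([[0.4377, -0.0956]], 0.71)]
```

View pics/o2.png

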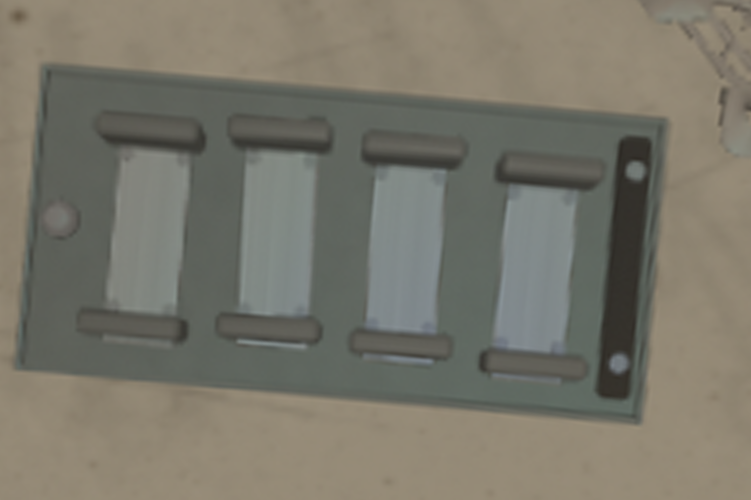

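```bash
python3 - <<'E'
from h import *
print(move([.5253,.3738,.08],30.1))
E
```

```text
(array([-2.36, 36.69, 21.94]), np.float64(-34.94914300615079), np.float64(-1.61), array([0.4708, 0.0102, 0.2993]))
```

{"api": "play_rows", "payload": {
  "series": [0.4, -2.4, 36.7, 21.9, -35, 0.4, -2.4, 36.7, 21.9, -35, 0.4, -2.4, 36.7, 21.9, -35, 0.4, -2.4, 36.7, 21.9, -35, 0.4, -2.4, 36.7, 21.9, -35, 0.4, -2.4, 36.7, 21.9, -35, 0.4, -2.4, 36.7, 21.9, -35, 0.4, -2.4, 36.7, 21.9, -35, 0.4, -2.4, 36.7, 21.9, -35, 0.4, -2.4, 36.7, 21.9, -35, 0.4, -2.4, 36.7, 21.9, -35, 0.4, -2.4, 36.7, 21.9, -35]
}}

```text
time_s: 4.35
ee_pos: [0.5262, 0.372, 0.0808]
eef_rot: [0.0, -0.259, 0.966, -0.0]
contact_force: [-0.3, -0.1, 0.7]
grip_width: 0.0511
finger_force: 0.0
```

```bash
python3 - <<'E'
from h import *
print(move([.5253,.3738,.010],30.1))
c=robot.calibration("wrist");im=robot.grab_frame("wrist")
o=ortho("wrist",c,im,.42,.66,.26,.48,.005,.0004)
print(o.shape);cv2.imwrite("pics/o3.png",o[:,:,::-1])
E
```

```text
(array([-0.01,  0.2 ,  7.08]), np.float64(-0.039371997781870505), np.float64(-1.59), array([0.5262, 0.372 , 0.0808]))
(601, 550, 3)
```

View pics/o3.png

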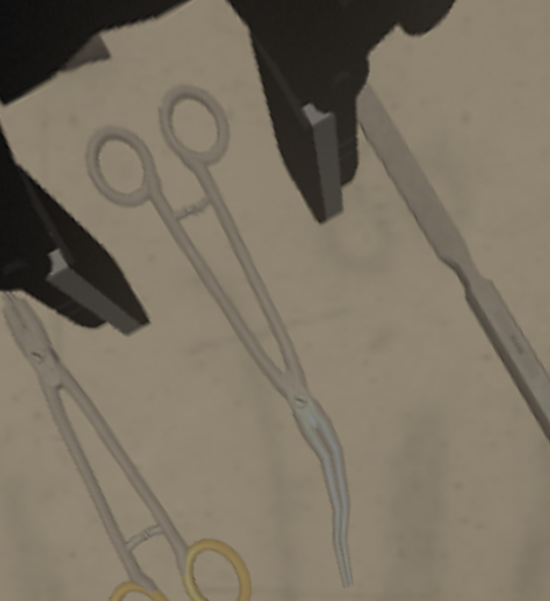

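{"api": "play_rows", "payload": {
  "series": [0.4, 0, 0, 4, 0, 0.4, 0, 0, 6, 0, 0.4, 0, 0, 7, 0, 0.4, 0, 0, 7, 0, 0.4, 0, 0, 7, 0, 1, 0, 0, 7, 0, 1, 0, 0, 7, 0, 1, 0, 0, 7, 0, 1, 0, 0, 7, 0, 1, 0, 0, 7, 0, 1, 0, 0, 7, 0, 1, 0, 0, 7, 0],
  "newtons": 50
}}

```text
time_s: 5.6
ee_pos: [0.5291, 0.3737, 0.0133]
eef_rot: [0.003, -0.259, 0.966, 0.001]
contact_force: [-0.0, -0.6, 13.6]
grip_width: 0.0002
finger_force: 6.9
```

```bash
python3 - <<'E'
from h import *
s=robot.state();print(s)
c=robot.calibration("wrist");im=robot.grab_frame("wrist")
cv2.imwrite("pics/w3.png",im[:,:,::-1])
E
```

```text
{'time_s': 5.6, 'joint_pos': array([ 5.08478010e-01,  6.76338891e-01,  1.59434358e+00, -1.52753563e-04,
        8.64936668e-01, -1.58645268e+00]), 'joint_vel': array([-1.46196251e-03,  5.82046805e-04,  6.71921292e-05,  1.12727030e-03,
        9.91036409e-05, -3.62319805e-04]), 'joint_efforts': array([ 8.87739519e-02, -5.45064962e+01, -1.56465876e+01,  3.54712713e-02,
       -1.55823044e-01, -3.53155529e-04]), 'ee_pos': array([0.52907863, 0.3737192 , 0.01326626]), 'eef_rot': array([ 2.91074758e-03, -2.59124231e-01,  9.65839380e-01,  6.72028057e-04]), 'contact_force': array([-0.03303653, -0.57038832, 13.63350054]), 'torque': array([-0.00201552,  0.05218727,  0.01586682]), 'finger_force': 6.926242279623693, 'grip_width': 0.0001673312696495218}
```

View pics/w3.png

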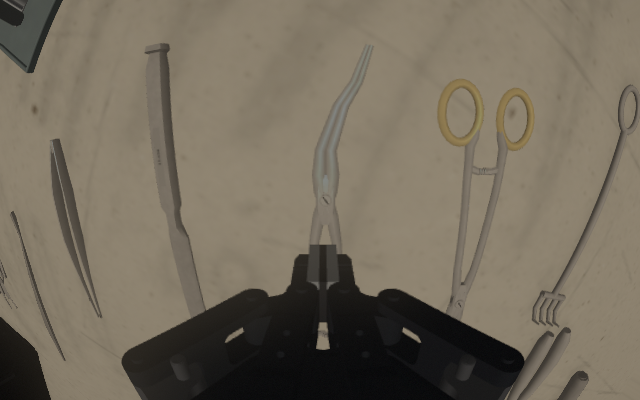

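{"api": "play_rows", "payload": {
  "series": [1, 0, 0, -3, 0, 0.4, 0, 0, -3, 0, 0.4, 0, 0, -3, 0, 0.4, 0, 0, -3, 0, 0.4, 0, 0, -3, 0, 0.4, 0, 0, -3, 0, 0.4, 0, 0, -3, 0]
}}

```text
time_s: 6.35
ee_pos: [0.5262, 0.3721, 0.0397]
eef_rot: [-0.001, -0.259, 0.966, -0.0]
contact_force: [-0.2, -0.6, -0.7]
grip_width: 0.0515
finger_force: 0.0
```

```bash
python3 - <<'E'
from h import *
print(move([.5253,.3738,.0065],30.1))
c=robot.calibration("wrist");im=robot.grab_frame("wrist")
o=ortho("wrist",c,im,.42,.66,.26,.48,.005,.0004)
cv2.imwrite("pics/o4.png",o[:,:,::-1])
E
```

```text
(array([-0.01,  0.2 ,  3.32]), np.float64(-0.07416329367828212), np.float64(-1.59), array([0.5262, 0.3721, 0.0397]))
```

View pics/o4.png

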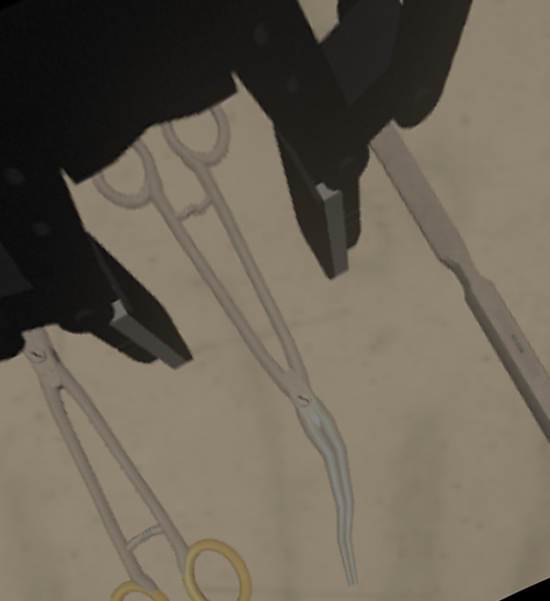

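{"api": "play_rows", "payload": {
  "series": [0.4, 0, 0.2, 2, 0, 0.4, 0, 0.2, 3, 0, 0.4, 0, 0.2, 3.4, 0, 0.4, 0, 0.2, 3.4, 0, 0.7, 0, 0.2, 3.4, 0, 0.7, 0, 0.2, 3.4, 0, 1, 0, 0.2, 3.4, 0, 1, 0, 0.2, 3.4, 0, 1, 0, 0.2, 3.4, 0, 1, 0, 0.2, 3.4, 0],
  "newtons": 50
}}

```text
time_s: 7.4
ee_pos: [0.5273, 0.375, 0.0085]
eef_rot: [0.002, -0.259, 0.966, 0.001]
contact_force: [-0.9, -0.5, 10.5]
grip_width: 0.015
finger_force: 50.0
```

{"api": "play_rows", "payload": {
  "series": [1, 0, 0, -3, 0, 1, 0, 0, -6, 0, 1, 0, 0, -10, 0, 1, 0, 0, -10, 0, 1, 0, 0, -10, 0],
  "newtons": 70
}}

```text
time_s: 7.9
ee_pos: [0.5265, 0.3745, 0.1078]
eef_rot: [0.002, -0.259, 0.966, 0.0]
contact_force: [-0.6, -0.5, -2.0]
grip_width: 0.014
finger_force: 68.1
```

```bash
python3 - <<'E'
from h import *
print(move([.436,-.0572,.11],-5),robot.state()["grip_width"])
E
```

```text
(array([ 29.44, -32.84,  -0.31]), np.float64(35.02957117551105), np.float64(-1.58), array([0.5265, 0.3745, 0.1078])) 0.01404952753964769
```

{"api": "play_rows", "payload": {
  "series": [1, 29.4, -32.8, 0, 35, 1, 29.4, -32.8, 0, 35, 1, 29.4, -32.8, 0, 35, 1, 29.4, -32.8, 0, 35, 1, 29.4, -32.8, 0, 35, 1, 29.4, -32.8, 0, 35, 1, 29.4, -32.8, 0, 35, 1, 29.4, -32.8, 0, 35, 1, 29.4, -32.8, 0, 35, 1, 29.4, -32.8, 0, 35, 1, 29.4, -32.8, 0, 35, 1, 29.4, -32.8, 0, 35]
}}

```text
time_s: 9.1
ee_pos: [0.4346, -0.0562, 0.1057]
eef_rot: [-0.001, 0.043, 0.999, 0.0]
contact_force: [0.5, 0.1, -0.8]
grip_width: 0.0138
finger_force: 68.2
```

```bash
python3 - <<'E'
from h import *
print(move([.436,-.0572,.038],-5),robot.state()["grip_width"])
c=robot.calibration("wrist");im=robot.grab_frame("wrist")
cv2.imwrite("pics/w5.png",im[:,:,::-1])
E
```

```text
(array([-0.16, -0.09,  6.77]), np.float64(0.045571181478720746), np.float64(-1.77), array([ 0.4346, -0.0562,  0.1057])) 0.013759016438994548
```

View pics/w5.png

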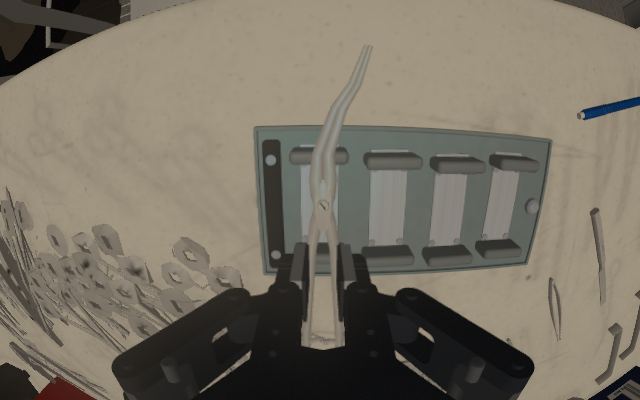

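{"api": "play_rows", "payload": {
  "series": [1, -0.15, -0.1, 3, 0, 1, -0.15, -0.1, 5, 0, 1, -0.15, -0.1, 6, 0, 1, -0.15, -0.1, 6.4, 0, 1, -0.15, -0.1, 6.6, 0, 1, -0.15, -0.1, 6.75, 0, 1, -0.15, -0.1, 6.75, 0, 1, -0.15, -0.1, 6.75, 0]
}}

```text
time_s: 9.95
ee_pos: [0.437, -0.0584, 0.0393]
eef_rot: [0.0, 0.043, 0.999, -0.0]
contact_force: [0.5, -0.2, 0.3]
grip_width: 0.0141
finger_force: 68.2
```

{"api": "play_rows", "payload": {
  "series": [1, 0.05, 0.1, 0.1, 0, 1, 0.05, 0.1, 0.2, 0, 1, 0.05, 0.1, 0.3, 0, 1, 0.05, 0.1, 0.3, 0, 1, 0.05, 0.1, 0.3, 0]
}}

```text
time_s: 10.45
ee_pos: [0.4362, -0.0572, 0.0363]
eef_rot: [0.0, 0.043, 0.999, -0.0]
contact_force: [-1.3, 1.6, 10.5]
grip_width: 0.0139
finger_force: 69.7
```

{"api": "play_rows", "payload": {
  "series": [0.6, 0, 0, 0, 0, 0.6, 0, 0, 0, 0, 0.6, 0, 0, 0, 0, 0.6, 0, 0, 0, 0, 0.6, 0, 0, -4, 0, 0.6, 0, 0, -8, 0, 0.6, 0, 0, -8, 0]
}}

```text
time_s: 11.15
ee_pos: [0.4393, -0.0581, 0.1196]
eef_rot: [0.004, 0.043, 0.999, -0.001]
contact_force: [1.2, -0.5, -1.2]
grip_width: 0.0343
finger_force: 0.0
```

```bash
python3 - <<'E'
from h import *
print(move([.5499,.2932,.1],30.7))
E
```

```text
(array([-7.96, 35.95,  1.97]), np.float64(-35.66828973441852), np.float64(-1.77), array([ 0.4393, -0.0581,  0.1196]))
```

{"api": "play_rows", "payload": {
  "series": [0.4, -8, 36, 2, -35.6, 0.4, -8, 36, 2, -35.6, 0.4, -8, 36, 2, -35.6, 0.4, -8, 36, 2, -35.6, 0.4, -8, 36, 2, -35.6, 0.4, -8, 36, 2, -35.6, 0.4, -8, 36, 2, -35.6, 0.4, -8, 36, 2, -35.6, 0.4, -8, 36, 2, -35.6, 0.4, -8, 36, 2, -35.6, 0.4, -8, 36, 2, -35.6, 0.4, -8, 36, 2, -35.6]
}}

```text
time_s: 12.35
ee_pos: [0.5465, 0.2931, 0.0956]
eef_rot: [-0.001, -0.263, 0.965, -0.0]
contact_force: [-0.5, 0.4, -0.2]
grip_width: 0.051
finger_force: 0.0
```

```bash
python3 - <<'E'
from h import *
print(move([.5499,.2932,.0065],30.7))
c=robot.calibration("wrist");im=robot.grab_frame("wrist")
o=ortho("wrist",c,im,.43,.67,.19,.39,.005,.0004)
cv2.imwrite("pics/o6.png",o[:,:,::-1])
E
```

```text
(array([-0.31, -0.16,  8.91]), np.float64(-0.14976019040977917), np.float64(-1.72), array([0.5465, 0.2931, 0.0956]))
```

View pics/o6.png

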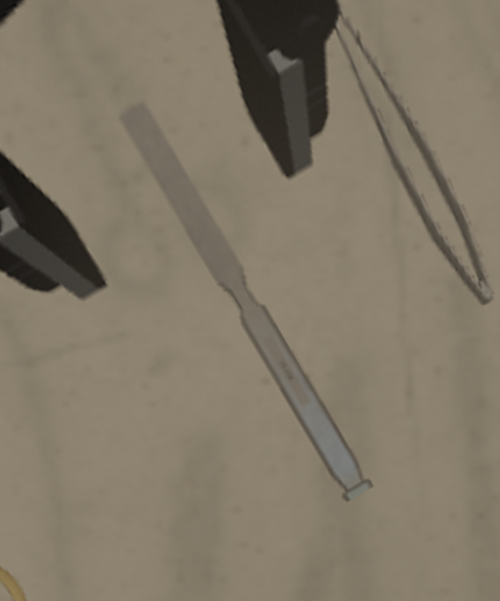

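{"api": "play_rows", "payload": {
  "series": [0.4, -0.2, -0.2, 5, 0, 0.4, -0.2, -0.2, 7.5, 0, 0.4, -0.2, -0.2, 8.4, 0, 0.4, -0.2, -0.2, 8.7, 0, 0.4, -0.2, -0.2, 8.8, 0, 0.7, -0.2, -0.2, 8.8, 0, 0.7, -0.2, -0.2, 8.8, 0, 1, -0.2, -0.2, 8.8, 0, 1, -0.2, -0.2, 8.8, 0, 1, -0.2, -0.2, 8.8, 0, 1, -0.2, -0.2, 8.8, 0],
  "newtons": 50
}}

```text
time_s: 13.5
ee_pos: [0.5505, 0.2942, 0.009]
eef_rot: [0.001, -0.264, 0.964, 0.0]
contact_force: [-1.4, -0.1, 5.4]
grip_width: 0.0102
finger_force: 49.0
```

{"api": "play_rows", "payload": {
  "series": [1, 0, 0, -3, 0, 1, 0, 0, -6, 0, 1, 0, 0, -10, 0, 1, 0, 0, -10, 0, 1, 0, 0, -10, 0],
  "newtons": 70
}}

```text
time_s: 14.0
ee_pos: [0.5505, 0.2942, 0.1091]
eef_rot: [0.001, -0.264, 0.964, 0.0]
contact_force: [-0.5, 0.3, -0.9]
grip_width: 0.0095
finger_force: 70.3
```

```bash
python3 - <<'E'
from h import *
print(move([.4438,-.0031,.11],-3.9),robot.state()["grip_width"])
E
```

```text
(array([ 24.33, -20.14,  -0.14]), np.float64(34.53594568173719), np.float64(-1.73), array([0.5505, 0.2942, 0.1091])) 0.009541290796233393
```

{"api": "play_rows", "payload": {
  "series": [1, 24.3, -20.1, 0, 34.5, 1, 24.3, -20.1, 0, 34.5, 1, 24.3, -20.1, 0, 34.5, 1, 24.3, -20.1, 0, 34.5, 1, 24.3, -20.1, 0, 34.5, 1, 24.3, -20.1, 0, 34.5, 1, 24.3, -20.1, 0, 34.5, 1, 24.3, -20.1, 0, 34.5, 1, 24.3, -20.1, 0, 34.5, 1, 24.3, -20.1, 0, 34.5]
}}

```text
time_s: 15.0
ee_pos: [0.4432, -0.0021, 0.1074]
eef_rot: [-0.0, 0.033, 0.999, 0.0]
contact_force: [0.2, 0.0, -1.1]
grip_width: 0.0097
finger_force: 70.3
```

```bash
python3 - <<'E'
from h import *
print(move([.4438,-.0031,.04],-3.9),robot.state()["grip_width"])
c=robot.calibration("wrist");im=robot.grab_frame("wrist")
cv2.imwrite("pics/w7.png",im[:,:,::-1])
E
```

```text
(array([-0.07, -0.1 ,  6.74]), np.float64(0.07268720456121969), np.float64(-1.67), array([ 0.4432, -0.0021,  0.1074])) 0.009662349433370054
```

View pics/w7.png

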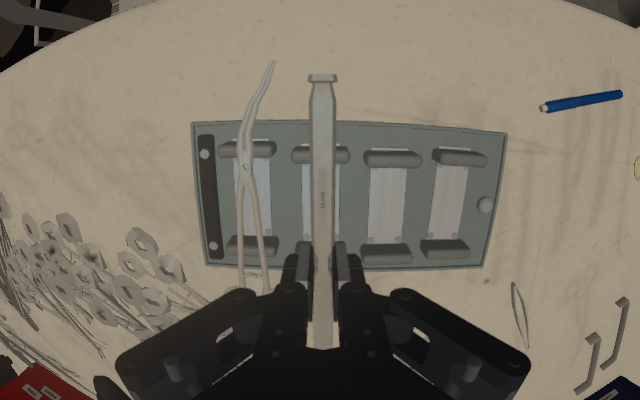

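{"api": "play_rows", "payload": {
  "series": [1, -0.05, -0.05, 3, 0, 1, -0.05, -0.05, 5, 0, 1, -0.05, -0.05, 6, 0, 1, -0.05, -0.05, 6.4, 0, 1, -0.05, -0.05, 6.6, 0, 1, -0.05, -0.05, 6.8, 0, 1, -0.05, -0.05, 6.8, 0, 1, -0.05, -0.05, 6.8, 0]
}}

```text
time_s: 15.85
ee_pos: [0.444, -0.0036, 0.0403]
eef_rot: [0.001, 0.034, 0.999, -0.0]
contact_force: [0.4, -0.2, 0.0]
grip_width: 0.0094
finger_force: 70.3
```

{"api": "play_rows", "payload": {
  "series": [1, 0, 0.05, 0.1, 0, 1, 0, 0.05, 0.2, 0, 1, 0, 0.05, 0.3, 0, 1, 0, 0.05, 0.4, 0, 1, 0, 0.05, 0.4, 0]
}}

```text
time_s: 16.35
ee_pos: [0.4437, -0.003, 0.0369]
eef_rot: [0.0, 0.034, 0.999, -0.0]
contact_force: [-3.5, -0.5, 18.1]
grip_width: 0.0099
finger_force: 72.6
```

Contact made; release, rise, and go on to the needle holder.

{"api": "play_rows", "payload": {
  "series": [0.6, 0, 0, -0.1, 0, 0.6, 0, 0, -0.1, 0, 0.6, 0, 0, -0.1, 0, 0.6, 0, 0, -0.1, 0, 0.6, 0, 0, -4, 0, 0.6, 0, 0, -8, 0, 0.6, 0, 0, -8, 0, 0.6, 0, 0, -8, 0]
}}

```text
time_s: 17.15
ee_pos: [0.4443, -0.0031, 0.1165]
eef_rot: [0.001, 0.034, 0.999, -0.0]
contact_force: [-0.3, 0.1, 0.1]
grip_width: 0.0341
finger_force: 0.0
```

```bash
python3 - <<'E'
from h import *
print(move([.4726,.4388,.1],29.3))
E
```

```text
(array([ 0.16, 44.28,  1.64]), np.float64(-33.16993650798702), np.float64(-1.67), array([ 0.4443, -0.0031,  0.1165]))
```

{"api": "play_rows", "payload": {
  "series": [0.4, 0.2, 44.3, 1.6, -33.2, 0.4, 0.2, 44.3, 1.6, -33.2, 0.4, 0.2, 44.3, 1.6, -33.2, 0.4, 0.2, 44.3, 1.6, -33.2, 0.4, 0.2, 44.3, 1.6, -33.2, 0.4, 0.2, 44.3, 1.6, -33.2, 0.4, 0.2, 44.3, 1.6, -33.2, 0.4, 0.2, 44.3, 1.6, -33.2, 0.4, 0.2, 44.3, 1.6, -33.2, 0.4, 0.2, 44.3, 1.6, -33.2, 0.4, 0.2, 44.3, 1.6, -33.2, 0.4, 0.2, 44.3, 1.6, -33.2]
}}

```text
time_s: 18.35
ee_pos: [0.4704, 0.4373, 0.0982]
eef_rot: [-0.002, -0.253, 0.967, -0.001]
contact_force: [0.3, -0.2, -0.8]
grip_width: 0.0513
finger_force: 0.0
```

```bash
python3 - <<'E'
from h import *
print(move([.4726,.4388,.0065],29.3))
c=robot.calibration("wrist");im=robot.grab_frame("wrist")
o=ortho("wrist",c,im,.36,.60,.34,.54,.004,.0004)
cv2.imwrite("pics/o8.png",o[:,:,::-1])
E
```

```text
(array([-0.3 ,  0.03,  9.17]), np.float64(0.012171203229968341), np.float64(-1.44), array([0.4704, 0.4373, 0.0982]))
```

View pics/o8.png

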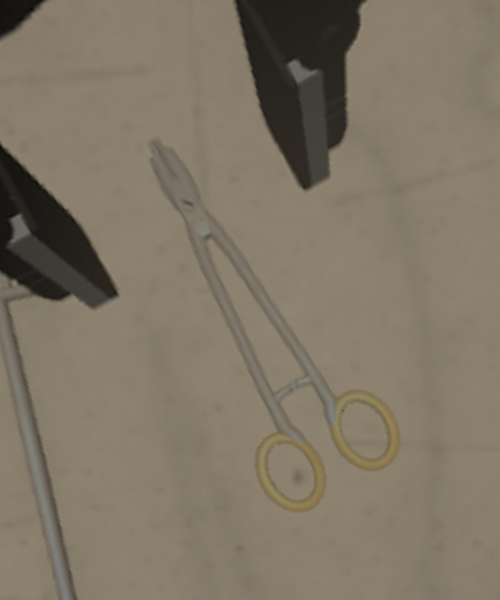

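{"api": "play_rows", "payload": {
  "series": [0.4, -0.4, 0, 5, 0, 0.4, -0.4, 0, 7.5, 0, 0.4, -0.4, 0, 8.6, 0, 0.4, -0.4, 0, 9, 0, 0.4, -0.4, 0, 9.15, 0, 0.7, -0.4, 0, 9.15, 0, 0.7, -0.4, 0, 9.15, 0, 1, -0.4, 0, 9.15, 0, 1, -0.4, 0, 9.15, 0, 1, -0.4, 0, 9.15, 0, 1, -0.4, 0, 9.15, 0],
  "newtons": 50
}}

```text
time_s: 19.5
ee_pos: [0.4757, 0.4417, 0.0098]
eef_rot: [0.001, -0.253, 0.967, 0.0]
contact_force: [0.2, -0.5, 5.4]
grip_width: 0.0169
finger_force: 48.6
```

{"api": "play_rows", "payload": {
  "series": [1, 0, 0, -3, 0, 1, 0, 0, -6, 0, 1, 0, 0, -10, 0, 1, 0, 0, -10, 0, 1, 0, 0, -10, 0],
  "newtons": 70
}}

```text
time_s: 20.0
ee_pos: [0.4758, 0.4418, 0.11]
eef_rot: [0.002, -0.253, 0.967, 0.001]
contact_force: [0.4, 0.2, -0.7]
grip_width: 0.016
finger_force: 68.0
```

```bash
python3 - <<'E'
from h import *
print(move([.4507,.0501,.11],-3.5),robot.state()["grip_width"])
E
```

```text
(array([ 21.38, -32.92,  -0.09]), np.float64(32.83840652886906), np.float64(-1.44), array([0.4758, 0.4418, 0.11  ])) 0.015955246402483435
```

{"api": "play_rows", "payload": {
  "series": [1, 21.4, -32.9, 0, 32.8, 1, 21.4, -32.9, 0, 32.8, 1, 21.4, -32.9, 0, 32.8, 1, 21.4, -32.9, 0, 32.8, 1, 21.4, -32.9, 0, 32.8, 1, 21.4, -32.9, 0, 32.8, 1, 21.4, -32.9, 0, 32.8, 1, 21.4, -32.9, 0, 32.8, 1, 21.4, -32.9, 0, 32.8, 1, 21.4, -32.9, 0, 32.8, 1, 21.4, -32.9, 0, 32.8]
}}

```text
time_s: 21.1
ee_pos: [0.4491, 0.0503, 0.1078]
eef_rot: [-0.001, 0.03, 1.0, 0.0]
contact_force: [1.2, -0.3, -0.2]
grip_width: 0.0165
finger_force: 68.1
```

```bash
python3 - <<'E'
from h import *
print(move([.4507,.0501,.04],-3.5),robot.state()["grip_width"])
c=robot.calibration("wrist");im=robot.grab_frame("wrist")
cv2.imwrite("pics/w9.png",im[:,:,::-1])
E
```

```text
(array([-0.17, -0.01,  6.78]), np.float64(0.04524711557974115), np.float64(-1.55), array([0.4491, 0.0503, 0.1078])) 0.016482623439400688
```

View pics/w9.png

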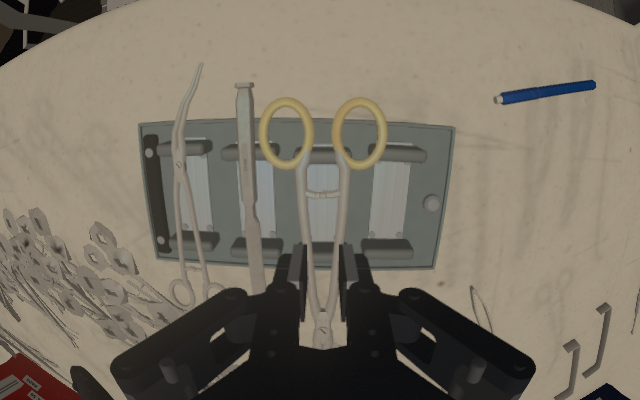

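{"api": "play_rows", "payload": {
  "series": [1, -0.1, 0, 3, 0, 1, -0.1, 0, 5, 0, 1, -0.1, 0, 6, 0, 1, -0.1, 0, 6.4, 0, 1, -0.1, 0, 6.6, 0, 1, -0.1, 0, 6.8, 0, 1, -0.1, 0, 6.8, 0, 1, -0.1, 0, 6.8, 0]
}}

```text
time_s: 21.95
ee_pos: [0.451, 0.0494, 0.0408]
eef_rot: [0.0, 0.03, 1.0, -0.0]
contact_force: [0.1, -0.1, -0.5]
grip_width: 0.0161
finger_force: 68.1
```

{"api": "play_rows", "payload": {
  "series": [1, 0, 0.05, 0.1, 0, 1, 0, 0.05, 0.2, 0, 1, 0, 0.05, 0.3, 0, 1, 0, 0.05, 0.35, 0, 1, 0, 0.05, 0.35, 0]
}}

```text
time_s: 22.45
ee_pos: [0.4508, 0.0499, 0.0377]
eef_rot: [0.0, 0.03, 1.0, -0.0]
contact_force: [-2.4, -0.0, 14.0]
grip_width: 0.016
finger_force: 70.7
```

{"api": "play_rows", "payload": {
  "series": [0.6, 0, 0, -0.1, 0, 0.6, 0, 0, -0.1, 0, 0.6, 0, 0, -0.1, 0, 0.6, 0, 0, -0.1, 0, 0.6, 0, 0, -4, 0, 0.6, 0, 0, -8, 0, 0.6, 0, 0, -8, 0, 0.6, 0, 0, -8, 0]
}}

```text
time_s: 23.25
ee_pos: [0.4513, 0.0499, 0.1176]
eef_rot: [0.001, 0.03, 1.0, -0.0]
contact_force: [0.3, -0.0, -0.2]
grip_width: 0.0344
finger_force: 0.0
```

```bash
python3 - <<'E'
from h import *
print(move([.6087,.2266,.1],27.6))
E
```

```text
(array([-14.64,  18.59,   1.79]), np.float64(-31.065899378057793), np.float64(-1.55), array([0.4513, 0.0499, 0.1176]))
```

{"api": "play_rows", "payload": {
  "series": [0.4, -14.6, 18.6, 1.8, -31, 0.4, -14.6, 18.6, 1.8, -31, 0.4, -14.6, 18.6, 1.8, -31, 0.4, -14.6, 18.6, 1.8, -31, 0.4, -14.6, 18.6, 1.8, -31, 0.4, -14.6, 18.6, 1.8, -31, 0.4, -14.6, 18.6, 1.8, -31, 0.4, -14.6, 18.6, 1.8, -31, 0.4, -14.6, 18.6, 1.8, -31, 0.4, -14.6, 18.6, 1.8, -31]
}}

```text
time_s: 24.25
ee_pos: [0.6069, 0.2257, 0.0988]
eef_rot: [-0.0, -0.237, 0.971, -0.0]
contact_force: [0.0, 0.6, 1.1]
grip_width: 0.0513
finger_force: 0.0
```

```bash
python3 - <<'E'
from h import *
print(move([.6087,.2266,.0075],27.6))
c=robot.calibration("wrist");im=robot.grab_frame("wrist")
o=ortho("wrist",c,im,.49,.73,.13,.33,.005,.0004)
cv2.imwrite("pics/o10.png",o[:,:,::-1])
E
```

```text
(array([-0.21, -0.01,  9.13]), np.float64(-0.13073769890195308), np.float64(-1.8), array([0.6069, 0.2257, 0.0988]))
```

View pics/o10.png

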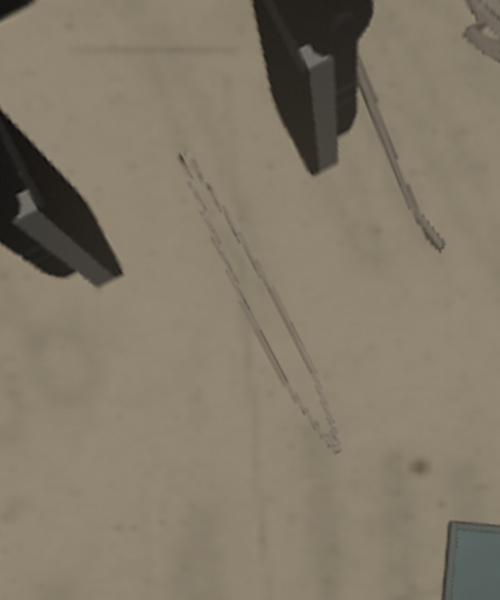

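{"api": "play_rows", "payload": {
  "series": [0.4, -0.2, -0.1, 5, 0, 0.4, -0.2, -0.1, 7.5, 0, 0.4, -0.2, -0.1, 8.6, 0, 0.4, -0.2, -0.1, 8.9, 0, 0.4, -0.2, -0.1, 9.05, 0, 0.7, -0.2, -0.1, 9.05, 0, 0.7, -0.2, -0.1, 9.05, 0, 1, -0.2, -0.1, 9.05, 0, 1, -0.2, -0.1, 9.05, 0, 1, -0.2, -0.1, 9.05, 0, 1, -0.2, -0.1, 9.05, 0],
  "newtons": 40
}}

```text
time_s: 25.4
ee_pos: [0.6107, 0.227, 0.0094]
eef_rot: [0.001, -0.238, 0.971, -0.0]
contact_force: [-0.5, -0.2, 7.4]
grip_width: 0.012
finger_force: 40.4
```

{"api": "play_rows", "payload": {
  "series": [1, 0, 0, -3, 0, 1, 0, 0, -6, 0, 1, 0, 0, -10, 0, 1, 0, 0, -10, 0, 1, 0, 0, -10, 0],
  "newtons": 50
}}

```text
time_s: 25.9
ee_pos: [0.6106, 0.227, 0.1095]
eef_rot: [0.001, -0.238, 0.971, -0.0]
contact_force: [0.7, -0.6, -0.3]
grip_width: 0.0118
finger_force: 50.5
```

```bash
python3 - <<'E'
from h import *
print(move([.4518,.1034,.11],-5),robot.state()["grip_width"])
E
```

```text
(array([19.79, -3.62, -0.09]), np.float64(32.53186092485609), np.float64(-1.8), array([0.6106, 0.227 , 0.1095])) 0.011809011126512095
```

{"api": "play_rows", "payload": {
  "series": [1, 19.8, -3.6, 0, 32.5, 1, 19.8, -3.6, 0, 32.5, 1, 19.8, -3.6, 0, 32.5, 1, 19.8, -3.6, 0, 32.5, 1, 19.8, -3.6, 0, 32.5, 1, 19.8, -3.6, 0, 32.5, 1, 19.8, -3.6, 0, 32.5, 1, 19.8, -3.6, 0, 32.5]
}}

```text
time_s: 26.7
ee_pos: [0.4525, 0.1039, 0.1081]
eef_rot: [0.001, 0.043, 0.999, 0.0]
contact_force: [0.3, 1.1, -1.1]
grip_width: 0.0114
finger_force: 50.5
```

```bash
python3 - <<'E'
from h import *
print(move([.4518,.1034,.04],-5),robot.state()["grip_width"])
E
```

```text
(array([ 0.07, -0.05,  6.81]), np.float64(0.08755979304729067), np.float64(-1.41), array([0.4525, 0.1039, 0.1081])) 0.011354842723809246
```

{"api": "play_rows", "payload": {
  "series": [1, 0.05, 0, 3, 0, 1, 0.05, 0, 5, 0, 1, 0.05, 0, 6, 0, 1, 0.05, 0, 6.4, 0, 1, 0.05, 0, 6.6, 0, 1, 0.05, 0, 6.8, 0, 1, 0.05, 0, 6.8, 0, 1, 0.05, 0, 6.8, 0]
}}

```text
time_s: 27.5
ee_pos: [0.4508, 0.1034, 0.0408]
eef_rot: [0.0, 0.043, 0.999, 0.0]
contact_force: [0.7, 0.3, 0.1]
grip_width: 0.0113
finger_force: 50.5
```

{"api": "play_rows", "payload": {
  "series": [1, -0.1, 0, 0.1, 0, 1, -0.1, 0, 0.2, 0, 1, -0.1, 0, 0.3, 0, 1, -0.1, 0, 0.4, 0, 1, -0.1, 0, 0.4, 0]
}}

```text
time_s: 28.0
ee_pos: [0.4516, 0.1033, 0.0367]
eef_rot: [0.0, 0.043, 0.999, -0.0]
contact_force: [-0.7, 0.0, 7.6]
grip_width: 0.0117
finger_force: 51.4
```

{"api": "play_rows", "payload": {
  "series": [0.6, 0, 0, -0.05, 0, 0.6, 0, 0, -0.05, 0, 0.6, 0, 0, -0.05, 0, 0.6, 0, 0, -0.05, 0, 0.6, 0, 0, -4, 0, 0.6, 0, 0, -8, 0, 0.6, 0, 0, -12, 0, 0.3, 0, -8, -26, 0, 0, 0, -8, -26, 0, 0, 0, -8, -26, 0, 0, 0, -8, -26, 0, 0, 0, -8, -26, 0]
}}

```text
time_s: 29.2
ee_pos: [0.4456, 0.0228, 0.298]
eef_rot: [0.002, 0.044, 0.999, -0.0]
contact_force: [0.7, 0.7, -0.1]
grip_width: 0.0852
finger_force: 0.0
```

```bash
python3 - <<'E'
from h import *
s=robot.state();print(s["ee_pos"],s["joint_vel"].round(3))
c=robot.calibration("wrist");im=robot.grab_frame("wrist");print(c["eye"])
o=ortho("wrist",c,im,.30,.60,-.14,.17,.03,.0005)
print(o.shape);o=cv2.convertScaleAbs(o,alpha=1.5);cv2.imwrite("pics/o11.png",o[:,:,::-1])
E
```

```text
[0.44556012 0.02282432 0.29795754] [ 0.024  0.043  0.063  0.013 -0.031  0.015]
[0.36539473 0.03010907 0.43227463]
(600, 621, 3)
```

View pics/o11.png

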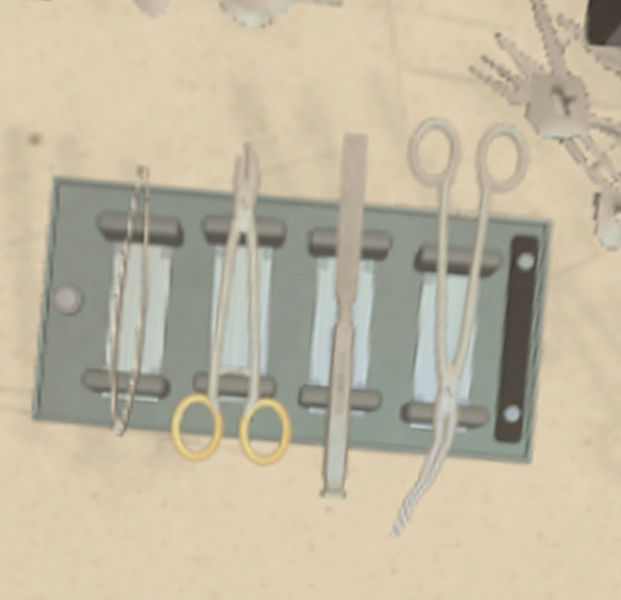

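```bash
python3 - <<'E'
from h import *
print(move([.4362,-.0572,.10],-5))
E
```

```text
(array([ 0.11, -8.12, 19.61]), np.float64(-0.038520436251303636), np.float64(-1.59), array([0.4444, 0.0236, 0.2961]))
```

{"api": "play_rows", "payload": {
  "series": [0.6, 0.1, -8.1, 5, 0, 0.6, 0.1, -8.1, 10, 0, 0.6, 0.1, -8.1, 15, 0, 0.6, 0.1, -8.1, 19.6, 0, 0.6, 0.1, -8.1, 19.6, 0, 0.6, 0.1, -8.1, 19.6, 0, 0.6, 0.1, -8.1, 19.6, 0, 0.6, 0.1, -8.1, 19.6, 0]
}}

```text
time_s: 30.05
ee_pos: [0.4372, -0.0567, 0.1011]
eef_rot: [0.001, 0.043, 0.999, -0.0]
contact_force: [1.2, 0.4, -0.7]
grip_width: 0.0341
finger_force: 0.0
```

```bash
python3 - <<'E'
from h import *
print(move([.4362,-.0572,.037],-5),robot.state()["grip_width"])
E
```

```text
(array([ 0.1 , -0.06,  6.41]), np.float64(0.06956750574684634), np.float64(-1.77), array([ 0.4372, -0.0567,  0.1011])) 0.034061867503897364
```

{"api": "play_rows", "payload": {
  "series": [0.6, 0.1, 0, 3, 0, 0.6, 0.1, 0, 5, 0, 0.6, 0.1, 0, 6, 0, 0.6, 0.1, 0, 6.4, 0, 0.6, 0.1, 0, 6.4, 0, 1, 0.1, 0, 6.4, 0, 1, 0.1, 0, 6.4, 0, 1, 0.1, 0, 6.4, 0, 1, 0.1, 0, 6.4, 0],
  "newtons": 50
}}

```text
time_s: 30.95
ee_pos: [0.4363, -0.0571, 0.0373]
eef_rot: [0.001, 0.043, 0.999, -0.0]
contact_force: [-0.0, 1.2, 5.7]
grip_width: 0.0147
finger_force: 48.7
```

{"api": "play_rows", "payload": {
  "series": [1, 0, 0, -0.4, 0, 1, 0, 0, -0.8, 0, 1, 0.15, 0, -0.8, 0, 1, 0.35, 0, -0.8, 0, 1, 0.35, 0, -0.8, 0, 1, 0.35, 0, -0.4, 0, 1, 0.35, 0, -0.2, 0, 1, 0.35, 0, -0.1, 0, 1, 0.35, 0, 0, 0, 1, 0.35, 0, 0, 0, 1, 0.35, 0, 0.05, 0, 1, 0.35, 0, 0.05, 0]
}}

```text
time_s: 32.15
ee_pos: [0.4319, -0.0566, 0.0371]
eef_rot: [0.0, 0.043, 0.999, -0.0]
contact_force: [-5.1, 0.5, 25.9]
grip_width: 0.015
finger_force: 52.2
```

{"api": "play_rows", "payload": {
  "series": [1, 0, 0, -0.15, 0, 1, 0, 0, -0.15, 0, 0.6, 0, 0, -0.15, 0, 0.6, 0, 0, -0.15, 0, 0.6, 0, 0, -0.15, 0, 0.6, 0, 0, -4, 0, 0.6, 0, 0, -8, 0, 0.6, 0, 0, -12, 0, 0.6, 0, 8, -26, 0, 0.6, 0, 8, -26, 0, 0.6, 0, 8, -26, 0, 0.6, 0, 8, -26, 0]
}}

```text
time_s: 33.35
ee_pos: [0.4415, 0.0247, 0.3006]
eef_rot: [0.004, 0.043, 0.999, 0.0]
contact_force: [0.7, -0.6, -0.1]
grip_width: 0.0345
finger_force: 0.0
```

```bash
python3 - <<'E'
from h import *
s=robot.state();print(s["ee_pos"])
a=cv2.imread("pics/o11.png")
c=robot.calibration("wrist");im=robot.grab_frame("wrist")
o=ortho("wrist",c,im,.30,.60,-.14,.17,.03,.0005)
o=cv2.convertScaleAbs(o,alpha=1.5)[:,:,::-1];cv2.imwrite("pics/o12.png",o)
# shift of patches old->new: rack vs forceps parts vs others
g=lambda x:cv2.cvtColor(np.ascontiguousarray(x),cv2.COLOR_BGR2GRAY)
A,B=g(a),g(o)
for n,(x0,y0,x1,y1) in dict(ringL=(400,110,465,195),ringR=(470,115,535,200),tip=(385,470,450,540),bar=(500,240,535,440),nhring=(165,390,295,470),osthead=(315,470,355,505),tw=(100,390,140,440)).items():
    m=cv2.matchTemplate(B[y0-16:y1+16,x0-16:x1+16],A[y0:y1,x0:x1],cv2.TM_CCOEFF_NORMED)
    _,v,_,p=cv2.minMaxLoc(m);print(n,p[0]-16,p[1]-16,round(v,2))
E
```

```text
[0.4414912  0.02473518 0.30058709]
ringL -1 7 0.96
ringR -1 7 0.92
tip 0 6 0.96
bar 0 0 0.98
nhring 0 0 0.99
osthead 0 -1 0.98
tw -1 0 0.94
```

The forceps shifted about 3.3 mm as intended without turning, and nothing else moved. The gripper is clear, so I'm handing in.

```bash
python3 -c "
from cell import robot
print(robot.sign_off())"
```

```text
the job is handed in; nothing more can be done
None
```

All four instruments lie across their rests in length order, the bent-tip forceps next to the black bar, then osteotome, needle holder and tweezers, each centred to within about 2 mm by the wrist camera; handed in at about 33 s, no verdict returned.

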